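Tug-test a latched carrier and turn it over

TASK

The wooden carrier with the workpiece lies in the turnover cradle, but nobody knows whether the hidden bolt has caught it. Tug the carrier firmly upward by its own lift bar with about 15 N (well under 40 N); if it comes up, lower it back into the cradle, push the black button fully in to drive the bolt home, and tug again until a tug is held. Only then turn the cradle all the way over by its turning handle, steadily, without letting it whip round, so that the carrier hangs upside down in it, let go, and leave the loose things round about where they lie.

Things in the scene. Friction and masses are not known exactly. Their poses are not given: they have to be found in the camera images.
- stand: fixed stand: plywood board 100 x 116 x 10 mm, two dark steel cheeks 44 mm wide at its y = +/-46 to 55 mm, 147 mm high. Origin: centre of the board's underside, on the bench. x axis: long direction of the fixture (at the start turning handle at +x, button at -x); the turning axis runs along its y, 125 mm above the bench. Place and yaw differ from start to start.
- cradle (a joint): turn of the aluminium cradle about the stand's y axis: 0 = upright as found (at a stop), 3.14 = turned right over (at a stop). As it grows the handle end rises from the stand's +x side, passes over the top and comes down on the -x side. Friction of about 0.3 N m holds it wherever it is left.
- cradle_center (a point): middle of the cradle, on the turning axis, 125 mm above the bench; axes as the stand's while the cradle is upright, turning with it. At x = -60 to -83 mm is the dark housing of the hidden bolt, 44 mm wide, top 22 mm above the axis. At the +x end a fixed lip always holds the carrier's edge down, so an unlatched carrier tips up about that lip.
- turning_handle (a point): middle of the cradle's turning handle, a level steel bar 10 mm thick, along the stand's y, 105 mm from the turning axis, 58 mm free between its two arms and 37 mm free between bar and cradle wall. The bar is round and turns freely enough in a gripper that stays upright.
- carrier: loose wooden plate 110 x 64 x 10 mm, about 0.3 kg, with a dark wooden workpiece at +x, a dark steel strike (26 mm high) at -x and a lift bar. Origin: centre of its underside, 5 mm below the turning axis; z up at the start. Play: 5 mm towards -x, else 2 mm. The bolt enters the strike out of sight; how far it is out at first differs. Lifted up to 10 mm at the bar, it drops back when lowered.
- lift_bar (a point): middle of the carrier's lift bar: level round steel bar 9 mm thick along the carrier's y, 45 mm free between its posts, 15 mm from the carrier's middle towards the strike, 46 mm above its underside (36 mm above the plate). Latched, the bar rises about 2 to 3 mm and stops hard; unlatched, it lifts over 6 mm with 1 to 4 N (to 10 N if the bolt just catches).
- button (a joint): push of the black round button: 0 = out (it springs back to 0 when let go), 0.016 = fully in. Fully in, it has driven the bolt home and the bolt stays home. It needs up to about 9 N.
- button_face (a point): centre of the button's outer face, 24 mm in diameter, 107 mm from the turning axis and 10 mm above it at the start; the face looks along the stand's -x and is pushed along +x. Its top and sides are free.
- lamp_post (a point): obstacle, never moves: post of the magnifier lamp at the bench edge, solid to 143 mm above the bench. Its elbow, a bar 50 mm wide, rises from 275 mm left (+y) and 110 mm above this point to 405 mm left and 355 mm above; its upper arm runs on, 610 to 1000 mm left, 50 to 95 mm farther out (+x), 340 to 450 mm above. From the left, pass on the base side with the tool above z = 0.48.
- square: bystander: try square with dark stock, 148 x 85 x 14 mm, flat on the bench
- wood_blank: bystander: plain wood block 40 x 70 x 28 mm
- pot: bystander: round grey pot with white lid, 72 mm wide, 38 mm high

How it is judged:
By the outcome, as a careful person would: the job done as asked, in the order asked, and still so for the second after the job is handed in, with the robot touching nothing.
It also fails if it takes over 72 s, if anything falls off the work surface, if the arm or the gripper's body presses on something with over 40 N, if the wrist force passes 120 N, or if a joint passes its speed limit or range.

ROBOT

A 6-joint arm with a two-finger parallel gripper is mounted at the origin on a cart in front of the work surface, level with it; the furniture and walls round the work are solid. World frame = base frame: x ahead of the robot, y to its left, z up, the work surface at z = 0. Lengths are in m, angles in rad, forces in N, time in s.
With the tool pointing down it reaches from about 0.275 to 0.85 m from the base axis. Payload 5.2 kg.
Tool frame: the origin (TCP) lies on the mounting face of the last link; the fingertips stand 173 mm ahead of it and the grasp point (between the pads) lies ahead of it (robot.pinch_z is the z of the grasp point in the tool frame, in m); z points along the fingers, y is the line along which they close (so a half turn about z gives the same grasp; the last joint's range is limited). The gripper opens to 85 mm and grips with 20 to 120 N. Pads are 22 mm wide; open, the fingers measure 114 mm over their backs; the gripper's body (76 mm by 85 mm) begins 54 mm behind the grasp point. The pads swing forward as they close: fully open they stand 13 mm farther back than shut.
Start: joints at [1.032, 0.259, 1.535, -0, 1.348, -0.203], TCP at [0.181, 0.519, 0.405] pointing down, gripper open.
Joint ranges: [-3.14, 3.14], [-0.91, 2.08], [0.19, 2.58], [-1.22, 4.36], [0.22, 2.71], [-3.12, 3.12]. Speed limits (rad/s): [2.57, 2.57, 3.14, 3.14, 3.14, 3.14].

INTERFACE

Orientations are given as a rotation vector (axis times angle).
In Python, from bench import robot gives the robot as it stands.
- The arm moves only by the tool play_rows, never from a script. Its argument "plan" is a list of rows, each an object with "slide": the shift along the tool's x, y, z each as a share of 0.12 m, from -1 to 1, a list of three; "roll": the turn about the tool's z as a share of pi/4 rad, from -1 to 1; "hand": the closure, from 0 (fully open) to 1 (shut). In form: [{"slide": [x, y, z], "roll": roll, "hand": hand}, ...]. A call has 1 to 12 rows; each row is the pose to reach, as a shift and turn from the pose commanded when the call began, along the tool's axes at that moment; what a row does not reach only later rows make up. A row lasts 1/8 s, in which the tool goes at most 62.5 mm and 10.7 degrees, less where a joint would pass 70% of its speed; a pose out of reach is approached as far as the arm can. A call with a number of a shift or a turn outside -1 to 1 is refused whole. A call with a gripper value outside its range is refused whole. The fingers move at their own pace and stop on an object; the grip force is fixed at half the most. Time passes only in rows, so rows that repeat a pose let the fingers close. It gives the time, the measured TCP pose, the force, the opening and the grip force at its end, in the units of the state.
- robot.state(): the state, without advancing time (a new reading comes with each control period).
- robot.get_image(name): name is "side" or "top"; returns a dict with "pixels" (480x640x3 uint8, red, green, blue), "intrinsics" (3x3 intrinsics, pixels), "rvec" (rotation vector, rad) and "tvec" (3), from world to camera coordinates, as OpenCV has them. Camera axes: x right, y down, z forward; pixel columns grow to the right and rows downward; lengths in m; the calibration is good to about 2 mm. A picture is of the moment at which its call begins. There is no depth.
- robot.hand_in(): hands the job in; it is judged then, once.
The state is a dict: "t": time; "q": joint angles; "joint_velocities": joint speeds; "joint_efforts": joint torques, N m; "tcp_pos": TCP position; "tool_rot": TCP orientation; "wrist_force": force on the tool from outside, world axes, zero at the start; "torque": the same for the moment, N m; "grip_width": finger opening in m; "finger_force": force on a finger pad.
Only numpy, scipy, OpenCV 4.12 (cv2) and the standard library are available. Lean on these libraries where they do the work, as an engineer would, in place of code of your own. Each camera call takes 0.05 s, during which the arm holds its last target. There are 200 camera calls.

## Working session

There is one attempt and no reset: what is moved stays moved. The work goes in short steps, Python scripts to look and compute and a tool call to move; the robot and the scene stay as the last step left them, time stands still between calls to the robot, and variables do not carry over. Pictures are saved under pics/ and viewed, at most 10 in all, crops included, and the job is handed in when it is done.

Besides the shell and the picture viewer there is one more tool, called in YAML: its name, and indented under it one key for each argument. play_rows: Moves the arm, as the interface text tells. Shift numbers are shares of 0.12 m and turn numbers shares of pi/4 rad, none past 1 either way. Its arguments: {"type":"object","properties":{"plan":{"type":"array"}},"required":["plan"]}

```bash
ls; mkdir -p pics; python3 - <<'E'
from bench import robot
import cv2,pickle
s=robot.state();print({k:s[k] for k in('t','tcp_pos','tool_rot','wrist_force','grip_width')},robot.pinch_z)
d={}
for n in('side','top'):
    im=robot.get_image(n);d[n]=im;cv2.imwrite(f'pics/{n}0.png',im['pixels'][:,:,::-1])
    print(n,im['intrinsics'],im['rvec'],im['tvec'])
pickle.dump(d,open('d0.pkl','wb'))
E
```

```text
pics
{'t': 0.0, 'tcp_pos': array([0.18109614, 0.51910214, 0.40386637]), 'tool_rot': array([-5.24945149e-01, -3.09674530e+00,  2.67866260e-03]), 'wrist_force': array([-0.20440386,  0.21215603, -0.48716105]), 'grip_width': 0.0852314159050301} 0.1547
side [[539.24039213   0.         318.27913336]
 [  0.         539.24039213 239.33072676]
 [  0.           0.           1.        ]] [ 1.93838347 -1.91204682  0.52553456] [-0.09027913  0.42368807  0.88292607]
top [[621.87127318   0.         319.8369211 ]
 [  0.         621.87127318 245.06529321]
 [  0.           0.           1.        ]] [ 2.10373754 -2.1012849   0.23855876] [-0.08210913  0.45608185  1.41589378]
```

View pics/side0.png

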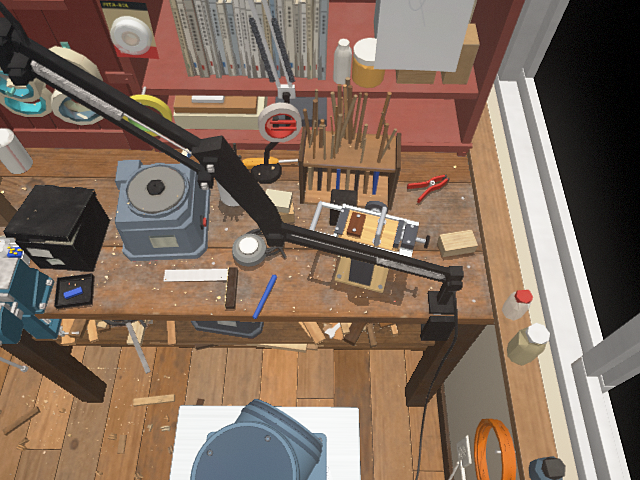

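View pics/top0.png

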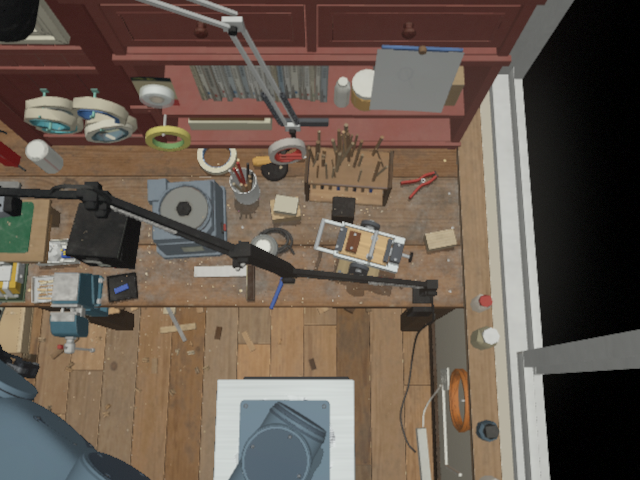

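```bash
python3 - <<'E'
import cv2,pickle
d=pickle.load(open('d0.pkl','rb'))
a=d['side']['pixels'][165:325,280:490,::-1];b=d['top']['pixels'][185:305,295:465,::-1]
cv2.imwrite('pics/c1.png',cv2.resize(a,None,fx=3.75,fy=3.75,interpolation=2))
cv2.imwrite('pics/c2.png',cv2.resize(b,None,fx=4.7,fy=4.7,interpolation=2))
E
```

```text
(no output)
```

View pics/c1.png

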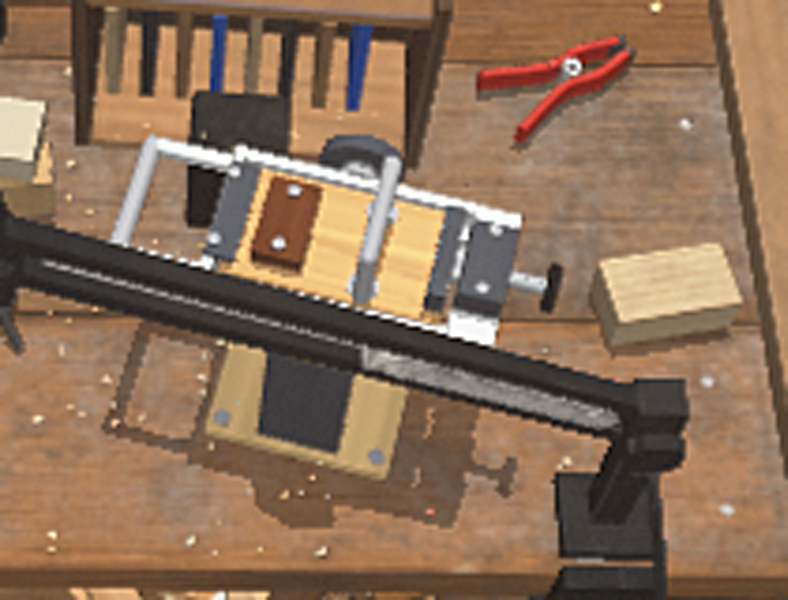

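View pics/c2.png

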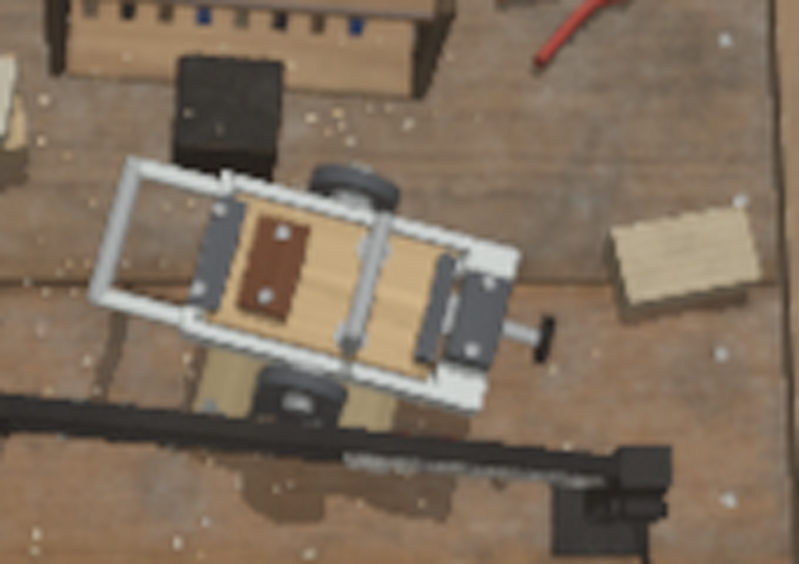

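```bash
cat >h.py <<'E'
import cv2,pickle,numpy as np
from scipy.spatial.transform import Rotation as R
d=pickle.load(open('d0.pkl','rb'))
def ray(n,p,dd=None):
    c=(dd or d)[n];Rm=cv2.Rodrigues(np.array(c['rvec']))[0];o=-Rm.T@c['tvec']
    v=Rm.T@np.linalg.inv(c['intrinsics'])@np.array([p[0],p[1],1.]);return o,v
def onz(n,p,z,dd=None):
    o,v=ray(n,p,dd);return o+v*(z-o[2])/v[2]
def tri(pt,ps,dd=None):
    A=np.zeros((3,3));b=np.zeros(3)
    for n,p in(('top',pt),('side',ps)):
        o,v=ray(n,p,dd);v=v/np.linalg.norm(v);M=np.eye(3)-np.outer(v,v);A+=M;b+=M@o
    return np.linalg.solve(A,b)
T=lambda x,y:(295+x/4.7,185+y/4.7)
S=lambda x,y:(280+x/3.75,165+y/3.75)
E
python3 - <<'E'
from h import *
np.set_printoptions(precision=4,suppress=True)
for nm,a,b,z in(('h1',T(133,162),S(155,142),.125),('h2',T(98,297),S(120,243),.125),('b1',T(383,215),S(393,163),.166),('b2',T(347,345),S(365,290),.166),('but',T(548,338),S(552,287),.135)):
    print(nm,tri(a,b),onz('top',a,z),onz('side',b,z))
print('post',tri((430,284),(455,272)),'elbow',tri((290,270),(278,240)),'mid',tri(T(345,440),S(362,350)))
print('elbowtop',tri((243,255),(210,155)))
print('black',onz('top',T(230,90),.0),'wallR')
q=R.from_rotvec([-5.24945149e-01,-3.09674530e+00,2.67866260e-03]).as_matrix();print(q)
print('camera',ray('top',(0,0))[0],ray('side',(0,0))[0])
for p in((265,245),(345,208),(440,238)): print(onz('top',p,.03))
E
```

```text
h1 [ 0.4981 -0.0893  0.1272] [ 0.4987 -0.0893  0.125 ] [ 0.4996 -0.0893  0.125 ]
h2 [ 0.428  -0.0728  0.1435] [ 0.4322 -0.0726  0.125 ] [ 0.4393 -0.0726  0.125 ]
b1 [ 0.4628 -0.2046  0.164 ] [ 0.4622 -0.2051  0.166 ] [ 0.4615 -0.2037  0.166 ]
b2 [ 0.4059 -0.19    0.1399] [ 0.4005 -0.1874  0.166 ] [ 0.3907 -0.1871  0.166 ]
but [ 0.4104 -0.2826  0.137 ] [ 0.4104 -0.2846  0.135 ] [ 0.4118 -0.2813  0.135 ]
post [ 0.3491 -0.3229  0.1387] elbow [ 0.3663 -0.0189  0.2114] mid [ 0.3551 -0.1843  0.1733]
elbowtop [0.3467 0.0499 0.4523]
black [ 0.5723 -0.1413  0.    ] wallR
[[-0.9441  0.3296 -0.0009]
 [ 0.3296  0.9441 -0.0016]
 [ 0.0004 -0.0018 -1.    ]]
camera [ 0.1284 -0.0808  1.4821] [-0.0786 -0.0838  0.9767]
[0.4611 0.0498 0.03  ]
[ 0.5536 -0.1426  0.03  ]
[ 0.4789 -0.3702  0.03  ]
```

play_rows:
  plan:
    - {"slide": [0,0,-0.5],"roll": -0.09,"hand": 0.5}
    - {"slide": [0,0,-1],"roll": -0.09,"hand": 0.5}
    - {"slide": [0,0,-1],"roll": -0.09,"hand": 0.5}
    - {"slide": [0,0,-1],"roll": -0.09,"hand": 0.5}

```text
t: 0.6
tcp_pos: [0.1811, 0.5191, 0.524]
tool_rot: [-0.415, -3.114, 0.001]
wrist_force: [-0.6, -1.2, -0.1]
grip_width: 0.0426
finger_force: 0.0
```

play_rows:
  plan:
    - {"slide": [0,0,-0.5],"roll": 0,"hand": 0.5}
    - {"slide": [0,0,-0.9],"roll": 0,"hand": 0.5}
    - {"slide": [0,0,-0.9],"roll": 0,"hand": 0.5}
    - {"slide": [0,0,-0.9],"roll": 0,"hand": 0.5}

```text
t: 1.1
tcp_pos: [0.1814, 0.5196, 0.6304]
tool_rot: [-0.415, -3.113, 0.006]
wrist_force: [-0.5, 0.4, -0.2]
grip_width: 0.0429
finger_force: 0.0
```

```bash
cat >>h.py <<'E'
np.set_printoptions(precision=4,suppress=True)
def go(*pts):
    "print slides (tool axes, units) from the present TCP through the given TCP points"
    from bench import robot
    s=robot.state();M=R.from_rotvec(s['tool_rot']).as_matrix();p=s['tcp_pos']
    print('t',s['t'],'tcp',p,'yaw of y',np.degrees(np.arctan2(M[1,1],M[0,1])),'F',s['wrist_force'],'w',s['grip_width'])
    for x in pts: print(x,M.T@(np.array(x)-p)/.12); 
E
python3 -c "
from h import *
go((.2,.4,.63),(.22,.3,.63),(.24,.2,.63),(.27,.1,.63),(.28,0,.63),(.3,-.1,.63),(.434,-.196,.6))"
```

```text
t 1.1 tcp [0.1814 0.5196 0.6304] yaw of y 74.80848224606466 F [-0.5106  0.3865 -0.1626] w 0.042906019832202116
(0.2, 0.4, 0.63) [-0.4105 -0.9216  0.0067]
(0.22, 0.3, 0.63) [-0.7897 -1.6821  0.0091]
(0.24, 0.2, 0.63) [-1.1689 -2.4427  0.0116]
(0.27, 0.1, 0.63) [-1.6285 -3.1813  0.0138]
(0.28, 0, 0.63) [-1.9273 -3.9637  0.0165]
(0.3, -0.1, 0.63) [-2.3065 -4.7243  0.0189]
(0.434, -0.196, 0.6) [-3.5941 -5.2027  0.2693]
```

play_rows:
  plan:
    - {"slide": [-0.24,-0.48,0],"roll": 0,"hand": 0.5}
    - {"slide": [-0.46,-0.95,0],"roll": 0,"hand": 0.5}
    - {"slide": [-0.46,-0.95,0],"roll": 0,"hand": 0.5}

```text
t: 1.48
tcp_pos: [0.2047, 0.392, 0.631]
tool_rot: [-0.42, -3.112, 0.006]
wrist_force: [-0.2, 0.7, 0.8]
grip_width: 0.0427
finger_force: 0.0
```

play_rows:
  plan:
    - {"slide": [-0.24,-0.48,0],"roll": 0,"hand": 0.5}
    - {"slide": [-0.46,-0.95,0],"roll": 0,"hand": 0.5}
    - {"slide": [-0.46,-0.95,0],"roll": 0,"hand": 0.5}

```text
t: 1.85
tcp_pos: [0.2288, 0.2682, 0.6315]
tool_rot: [-0.424, -3.112, 0.003]
wrist_force: [0.2, 0.4, -0.1]
grip_width: 0.0428
finger_force: 0.0
```

play_rows:
  plan:
    - {"slide": [-0.24,-0.48,0],"roll": 0,"hand": 0.5}
    - {"slide": [-0.5,-0.95,0],"roll": 0,"hand": 0.5}
    - {"slide": [-0.5,-0.95,0],"roll": 0,"hand": 0.5}

```text
t: 2.22
tcp_pos: [0.2581, 0.142, 0.6314]
tool_rot: [-0.43, -3.11, 0.002]
wrist_force: [0.5, 0.7, -0.5]
grip_width: 0.0426
finger_force: 0.0
```

play_rows:
  plan:
    - {"slide": [-0.24,-0.48,0],"roll": 0,"hand": 0.5}
    - {"slide": [-0.5,-1,0],"roll": 0,"hand": 0.5}
    - {"slide": [-0.5,-1,0],"roll": 0,"hand": 0.5}
    - {"slide": [-0.5,-1,0],"roll": 0,"hand": 0.5}

```text
t: 2.72
tcp_pos: [0.2834, 0.0135, 0.632]
tool_rot: [-0.416, -3.112, -0.002]
wrist_force: [-0.1, -0.6, 0.9]
grip_width: 0.0428
finger_force: 0.0
```

play_rows:
  plan:
    - {"slide": [-0.3,-0.45,0],"roll": 0,"hand": 0.5}
    - {"slide": [-0.6,-0.9,0],"roll": 0,"hand": 0.5}
    - {"slide": [-0.6,-0.9,0],"roll": 0,"hand": 0.5}
    - {"slide": [-0.6,-0.9,0],"roll": 0,"hand": 0.5}

```text
t: 3.22
tcp_pos: [0.3245, -0.1082, 0.6324]
tool_rot: [-0.41, -3.114, -0.002]
wrist_force: [-0.4, -0.3, 0.1]
grip_width: 0.0425
finger_force: 0.0
```

```bash
python3 -c "
from h import *
go((.434,-.196,.63),(.434,-.196,.3207))"
```

```text
t 3.225 tcp [ 0.3245 -0.1082  0.6324] yaw of y 74.99368031572044 F [-0.3514 -0.3106  0.0758] w 0.04253771734664201
(0.434, -0.196, 0.63) [-1.0711 -0.4702  0.0185]
(0.434, -0.196, 0.3207) [-1.0739 -0.4739  2.596 ]
```

play_rows:
  plan:
    - {"slide": [-0.5,-0.24,0],"roll": 0,"hand": 0.5}
    - {"slide": [-1,-0.47,0],"roll": 0,"hand": 0.5}
    - {"slide": [-1,-0.47,0.5],"roll": 0,"hand": 0.5}
    - {"slide": [-1,-0.47,0.9],"roll": 0,"hand": 0.5}
    - {"slide": [-1,-0.47,0.9],"roll": 0,"hand": 0.5}

```text
t: 3.85
tcp_pos: [0.4247, -0.1926, 0.5217]
tool_rot: [-0.408, -3.108, -0.008]
wrist_force: [-0.4, 0.1, 0.9]
grip_width: 0.0427
finger_force: 0.0
```

play_rows:
  plan:
    - {"slide": [-0.06,0,0.45],"roll": 0,"hand": 0.5}
    - {"slide": [-0.06,0,0.9],"roll": 0,"hand": 0.5}
    - {"slide": [-0.06,0,0.9],"roll": 0,"hand": 0.5}
    - {"slide": [-0.06,0,0.9],"roll": 0,"hand": 0.5}

```text
t: 4.35
tcp_pos: [0.4329, -0.1976, 0.4207]
tool_rot: [0.412, 3.109, -0.005]
wrist_force: [0.8, -0.6, -0.0]
grip_width: 0.0426
finger_force: 0.0
```

```bash
python3 - <<'E'
from h import *
from bench import robot
go((.433,-.196,.3207))
dd={n:robot.get_image(n) for n in('side','top')};pickle.dump(dd,open('d1.pkl','wb'))
a=dd['side']['pixels'][130:290,300:480,::-1];b=dd['top']['pixels'][185:305,295:465,::-1]
cv2.imwrite('pics/c3.png',np.hstack([cv2.resize(a,(400,356),interpolation=2),cv2.resize(b,(400,356),interpolation=2)]))
E
```

```text
t 4.35 tcp [ 0.4329 -0.1976  0.4207] yaw of y 74.88636845374482 F [ 0.8246 -0.6089 -0.0039] w 0.04258137331206839
(0.433, -0.196, 0.3207) [0.0071 0.0152 0.8331]
```

View pics/c3.png

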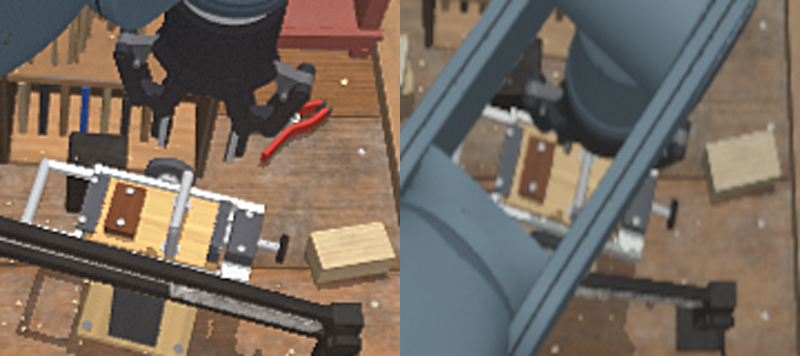

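The picture shows the half-open fingers, at about (165,130) and (240,145) in the side half, straddling the line of the lift bar at (180,210). The lamp arm is clear of them. Next I descend.

play_rows:
  plan:
    - {"slide": [0,0.01,0.3],"roll": 0,"hand": 0.5}
    - {"slide": [0,0.01,0.6],"roll": 0,"hand": 0.5}
    - {"slide": [0,0.01,0.8],"roll": 0,"hand": 0.5}
    - {"slide": [0,0.01,0.82],"roll": 0,"hand": 0.5}
    - {"slide": [0,0.01,0.82],"roll": 0,"hand": 0.5}

```text
t: 5.08
tcp_pos: [0.4327, -0.1972, 0.3202]
tool_rot: [0.415, 3.111, -0.002]
wrist_force: [-0.1, -0.4, 0.4]
grip_width: 0.0425
finger_force: 0.0
```

play_rows:
  plan:
    - {"slide": [0,0,0],"roll": 0,"hand": 0.7}
    - {"slide": [0,0,0],"roll": 0,"hand": 1}
    - {"slide": [0,0,0],"roll": 0,"hand": 1}
    - {"slide": [0,0,0],"roll": 0,"hand": 1}
    - {"slide": [0,0,0],"roll": 0,"hand": 1}

```text
t: 5.7
tcp_pos: [0.4323, -0.1967, 0.3195]
tool_rot: [0.415, 3.112, -0.001]
wrist_force: [-1.0, 2.0, 6.7]
grip_width: 0.0069
finger_force: 58.6
```

play_rows:
  plan:
    - {"slide": [0,0,-0.008],"roll": 0,"hand": 1}
    - {"slide": [0,0,-0.016],"roll": 0,"hand": 1}
    - {"slide": [0,0,-0.016],"roll": 0,"hand": 1}

```text
t: 6.08
tcp_pos: [0.4317, -0.1965, 0.3198]
tool_rot: [-0.415, -3.113, -0.001]
wrist_force: [-0.5, -0.4, -2.3]
grip_width: 0.0072
finger_force: 58.4
```

play_rows:
  plan:
    - {"slide": [0,0,-0.008],"roll": 0,"hand": 1}
    - {"slide": [0,0,-0.008],"roll": 0,"hand": 1}

```text
t: 6.32
tcp_pos: [0.4318, -0.1965, 0.3207]
tool_rot: [-0.415, -3.113, -0.001]
wrist_force: [-0.7, -0.4, -6.1]
grip_width: 0.0068
finger_force: 58.6
```

play_rows:
  plan:
    - {"slide": [0,0,-0.008],"roll": 0,"hand": 1}
    - {"slide": [0,0,-0.008],"roll": 0,"hand": 1}

```text
t: 6.58
tcp_pos: [0.4317, -0.1967, 0.3214]
tool_rot: [-0.415, -3.112, -0.0]
wrist_force: [-1.0, -3.2, -11.8]
grip_width: 0.0069
finger_force: 59.5
```

play_rows:
  plan:
    - {"slide": [0,0,-0.006],"roll": 0,"hand": 1}
    - {"slide": [0,0,-0.006],"roll": 0,"hand": 1}

```text
t: 6.82
tcp_pos: [0.4315, -0.1965, 0.3217]
tool_rot: [-0.415, -3.111, -0.002]
wrist_force: [-1.5, -1.4, -19.2]
grip_width: 0.0066
finger_force: 60.7
```

play_rows:
  plan:
    - {"slide": [0,0,0],"roll": 0,"hand": 1}
    - {"slide": [0,0,0],"roll": 0,"hand": 1}

```text
t: 7.08
tcp_pos: [0.4316, -0.1966, 0.3219]
tool_rot: [-0.415, -3.112, -0.001]
wrist_force: [-0.8, -2.8, -23.3]
grip_width: 0.0068
finger_force: 62.0
```

play_rows:
  plan:
    - {"slide": [0,0,0.015],"roll": 0,"hand": 1}
    - {"slide": [0,0,0.03],"roll": 0,"hand": 1}
    - {"slide": [0,0,0.03],"roll": 0,"hand": 1}

```text
t: 7.45
tcp_pos: [0.4327, -0.1967, 0.3207]
tool_rot: [0.415, 3.111, -0.002]
wrist_force: [-0.3, -0.3, -5.3]
grip_width: 0.0066
finger_force: 63.8
```

play_rows:
  plan:
    - {"slide": [0,0,0.008],"roll": 0,"hand": 1}
    - {"slide": [0,0,0.008],"roll": 0,"hand": 1}
    - {"slide": [0,0,0.008],"roll": 0,"hand": 0.5}
    - {"slide": [0,0,0.008],"roll": 0,"hand": 0.5}
    - {"slide": [0,0,0.008],"roll": 0,"hand": 0.5}

```text
t: 8.07
tcp_pos: [0.432, -0.1966, 0.3183]
tool_rot: [0.415, 3.114, 0.0]
wrist_force: [-0.8, -0.7, 0.3]
grip_width: 0.0428
finger_force: 0.0
```

play_rows:
  plan:
    - {"slide": [0,0,-0.3],"roll": 0,"hand": 0.5}
    - {"slide": [0,0,-0.7],"roll": 0,"hand": 0.55}
    - {"slide": [0,0,-0.8],"roll": 0,"hand": 0.55}
    - {"slide": [0,0,-0.8],"roll": 0,"hand": 0.55}

```text
t: 8.57
tcp_pos: [0.432, -0.1967, 0.4147]
tool_rot: [0.415, 3.113, -0.001]
wrist_force: [0.3, -0.5, -0.3]
grip_width: 0.0381
finger_force: 0.0
```

```bash
python3 - <<'E'
from h import *
from bench import robot
go((.4655,-.081,.40),(.4655,-.081,.2797))
dd={n:robot.get_image(n) for n in('side','top')};pickle.dump(dd,open('d2.pkl','wb'))
a=dd['side']['pixels'][165:285,290:470,::-1]
cv2.imwrite('pics/c4.png',cv2.resize(a,None,fx=4.4,fy=4.4,interpolation=2))
E
```

```text
t 8.575 tcp [ 0.432  -0.1967  0.4147] yaw of y 74.81007049400345 F [ 0.2797 -0.4836 -0.3433] w 0.038104275305628946
(0.4655, -0.081, 0.4) [-0.0164  1.0033  0.1222]
(0.4655, -0.081, 0.2797) [-0.0149  1.0039  1.1247]
```

View pics/c4.png

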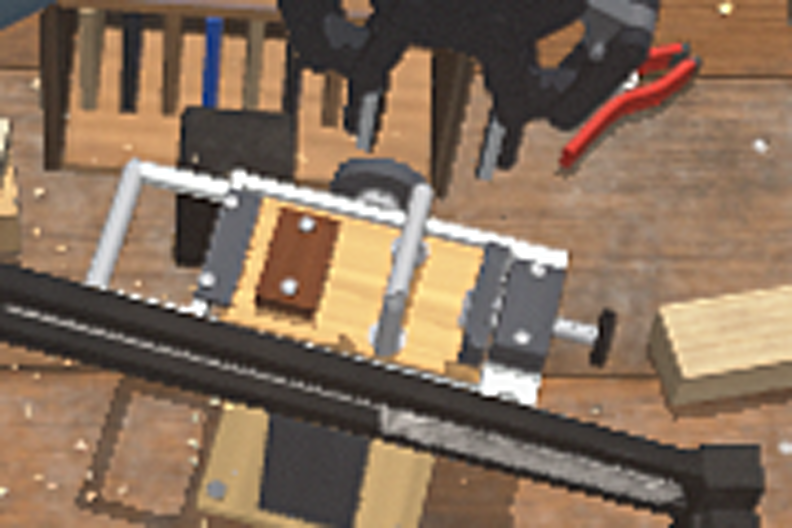

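The carrier sits flat in the cradle again, with the lift bar at (405,270) and the open fingers above it. The tug was held: the bar rose 2.4 mm and stopped at 19 to 23 N. Now the handle.

play_rows:
  plan:
    - {"slide": [0,0.5,0.05],"roll": 0,"hand": 0.55}
    - {"slide": [-0.015,1,0.12],"roll": 0,"hand": 0.55}
    - {"slide": [-0.015,1,0.4],"roll": 0,"hand": 0.55}
    - {"slide": [-0.015,1,0.4],"roll": 0,"hand": 0.55}

```text
t: 9.18
tcp_pos: [0.464, -0.08, 0.3629]
tool_rot: [-0.411, -3.106, -0.003]
wrist_force: [0.1, -0.2, 0.2]
grip_width: 0.0386
finger_force: 0.0
```

```bash
python3 - <<'E'
from h import *
from bench import robot
go((.4655,-.081,.2797))
dd={n:robot.get_image(n) for n in('side','top')};pickle.dump(dd,open('d3.pkl','wb'))
a=dd['side']['pixels'][125:265,270:450,::-1];b=dd['top']['pixels'][165:305,265:445,::-1]
cv2.imwrite('pics/c5.png',np.hstack([cv2.resize(x,(400,311),interpolation=2) for x in(a,b)]))
E
```

```text
t 9.175 tcp [ 0.464  -0.08    0.3629] yaw of y 74.91348749315577 F [ 0.0966 -0.1578  0.1939] w 0.03858774906265604
(0.4655, -0.081, 0.2797) [-0.0201 -0.0054  0.6929]
```

View pics/c5.png

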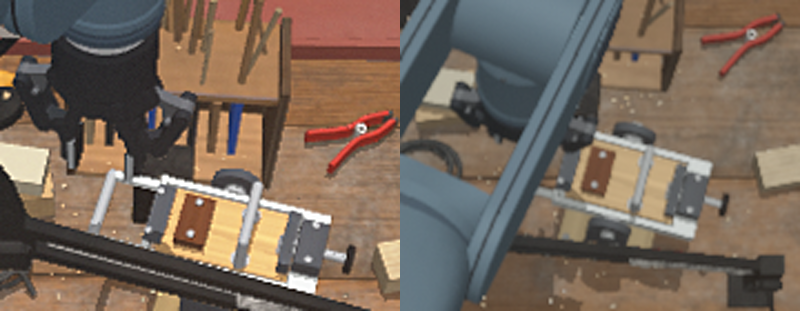

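The fingertips at (70,170) and (130,175) lie either side of the handle bar, which is at (105,200).

play_rows:
  plan:
    - {"slide": [-0.01,0,0.2],"roll": 0,"hand": 0.55}
    - {"slide": [-0.02,0,0.4],"roll": 0,"hand": 0.55}
    - {"slide": [-0.02,0,0.5],"roll": 0,"hand": 0.55}
    - {"slide": [-0.02,0,0.5],"roll": 0,"hand": 0.55}

```text
t: 9.78
tcp_pos: [0.4674, -0.0825, 0.3063]
tool_rot: [-0.417, -3.113, -0.0]
wrist_force: [-0.4, -0.1, -0.2]
grip_width: 0.0384
finger_force: 0.0
```

play_rows:
  plan:
    - {"slide": [0,0,0.1],"roll": 0,"hand": 0.55}
    - {"slide": [0,0,0.19],"roll": 0,"hand": 0.55}
    - {"slide": [0,0,0.19],"roll": 0,"hand": 0.55}

```text
t: 10.15
tcp_pos: [0.4671, -0.0817, 0.2826]
tool_rot: [-0.415, -3.112, -0.001]
wrist_force: [0.7, -0.4, 0.6]
grip_width: 0.0388
finger_force: 0.0
```

play_rows:
  plan:
    - {"slide": [0,0,0],"roll": 0,"hand": 0.75}
    - {"slide": [0,0,0],"roll": 0,"hand": 1}
    - {"slide": [0,0,0],"roll": 0,"hand": 1}
    - {"slide": [0,0,0],"roll": 0,"hand": 1}

```text
t: 10.65
tcp_pos: [0.4681, -0.0798, 0.284]
tool_rot: [0.416, 3.112, 0.008]
wrist_force: [4.3, 13.3, 0.9]
grip_width: 0.008
finger_force: 58.5
```

```bash
python3 -c "
from h import *
go((.4655,-.081,.2797))"
```

```text
t 10.65 tcp [ 0.4681 -0.0798  0.284 ] yaw of y 74.76434365760127 F [ 4.2881 13.3123  0.9069] w 0.00802879665913673
(0.4655, -0.081, 0.2797) [ 0.0181 -0.0153  0.0353]
```

```bash
python3 -c "
import numpy as np
for i in range(6):
    a=np.radians(30*i+np.arange(1,13)*2.5);b=np.radians(30*i)
    print(30*i,[[0,round(.875*(np.cos(x)-np.cos(b)),3),round(-.875*(np.sin(x)-np.sin(b)),3)] for x in a])"
```

```text
0 [[0, np.float64(-0.001), np.float64(-0.038)], [0, np.float64(-0.003), np.float64(-0.076)], [0, np.float64(-0.007), np.float64(-0.114)], [0, np.float64(-0.013), np.float64(-0.152)], [0, np.float64(-0.021), np.float64(-0.189)], [0, np.float64(-0.03), np.float64(-0.226)], [0, np.float64(-0.04), np.float64(-0.263)], [0, np.float64(-0.053), np.float64(-0.299)], [0, np.float64(-0.067), np.float64(-0.335)], [0, np.float64(-0.082), np.float64(-0.37)], [0, np.float64(-0.099), np.float64(-0.404)], [0, np.float64(-0.117), np.float64(-0.437)]]
30 [[0, np.float64(-0.02), np.float64(-0.033)], [0, np.float64(-0.041), np.float64(-0.064)], [0, np.float64(-0.064), np.float64(-0.095)], [0, np.float64(-0.087), np.float64(-0.125)], [0, np.float64(-0.113), np.float64(-0.154)], [0, np.float64(-0.139), np.float64(-0.181)], [0, np.float64(-0.167), np.float64(-0.208)], [0, np.float64(-0.195), np.float64(-0.233)], [0, np.float64(-0.225), np.float64(-0.257)], [0, np.float64(-0.256), np.float64(-0.279)], [0, np.float64(-0.288), np.float64(-0.3)], [0, np.float64(-0.32), np.float64(-0.32)]]
60 [[0, np.float64(-0
[... 1410 characters left out ...]
 np.float64(-0.257), np.float64(0.225)], [0, np.float64(-0.279), np.float64(0.256)], [0, np.float64(-0.3), np.float64(0.288)], [0, np.float64(-0.32), np.float64(0.32)]]
150 [[0, np.float64(-0.018), np.float64(0.033)], [0, np.float64(-0.035), np.float64(0.068)], [0, np.float64(-0.051), np.float64(0.103)], [0, np.float64(-0.064), np.float64(0.138)], [0, np.float64(-0.077), np.float64(0.174)], [0, np.float64(-0.087), np.float64(0.211)], [0, np.float64(-0.096), np.float64(0.248)], [0, np.float64(-0.104), np.float64(0.286)], [0, np.float64(-0.11), np.float64(0.323)], [0, np.float64(-0.114), np.float64(0.361)], [0, np.float64(-0.116), np.float64(0.399)], [0, np.float64(-0.117), np.float64(0.437)]]
```

First call covers 15°, with +0.02 along y to unload the grasp offset.

play_rows:
  plan:
    - {"slide": [0,0.02,0],"roll": 0,"hand": 1}
    - {"slide": [0,0.019,-0.038],"roll": 0,"hand": 1}
    - {"slide": [0,0.017,-0.076],"roll": 0,"hand": 1}
    - {"slide": [0,0.013,-0.114],"roll": 0,"hand": 1}
    - {"slide": [0,0.007,-0.152],"roll": 0,"hand": 1}
    - {"slide": [0,-0.001,-0.189],"roll": 0,"hand": 1}
    - {"slide": [0,-0.01,-0.226],"roll": 0,"hand": 1}

```text
t: 11.52
tcp_pos: [0.4674, -0.0824, 0.3109]
tool_rot: [0.416, 3.113, 0.004]
wrist_force: [3.0, 6.4, -2.4]
grip_width: 0.0077
finger_force: 58.4
```

play_rows:
  plan:
    - {"slide": [0,-0.006,-0.037],"roll": 0,"hand": 1}
    - {"slide": [0,-0.016,-0.073],"roll": 0,"hand": 1}
    - {"slide": [0,-0.029,-0.109],"roll": 0,"hand": 1}
    - {"slide": [0,-0.044,-0.144],"roll": 0,"hand": 1}
    - {"slide": [0,-0.061,-0.178],"roll": 0,"hand": 1}
    - {"slide": [0,-0.079,-0.211],"roll": 0,"hand": 1}

```text
t: 12.28
tcp_pos: [0.4649, -0.0917, 0.3364]
tool_rot: [0.416, 3.113, 0.004]
wrist_force: [3.2, 6.9, 0.9]
grip_width: 0.0075
finger_force: 58.5
```

play_rows:
  plan:
    - {"slide": [0,-0.02,-0.033],"roll": 0,"hand": 1}
    - {"slide": [0,-0.041,-0.064],"roll": 0,"hand": 1}
    - {"slide": [0,-0.064,-0.095],"roll": 0,"hand": 1}
    - {"slide": [0,-0.087,-0.125],"roll": 0,"hand": 1}
    - {"slide": [0,-0.113,-0.154],"roll": 0,"hand": 1}
    - {"slide": [0,-0.139,-0.181],"roll": 0,"hand": 1}
    - {"slide": [0,-0.167,-0.208],"roll": 0,"hand": 1}
    - {"slide": [0,-0.195,-0.233],"roll": 0,"hand": 1}
    - {"slide": [0,-0.225,-0.257],"roll": 0,"hand": 1}
    - {"slide": [0,-0.256,-0.279],"roll": 0,"hand": 1}
    - {"slide": [0,-0.288,-0.3],"roll": 0,"hand": 1}
    - {"slide": [0,-0.32,-0.32],"roll": 0,"hand": 1}

```text
t: 13.78
tcp_pos: [0.4551, -0.127, 0.3767]
tool_rot: [0.415, 3.111, 0.01]
wrist_force: [1.3, 19.3, 20.7]
grip_width: 0.008
finger_force: 59.4
```

```bash
python3 -c "
from h import *
u=np.array([np.cos(np.radians(74.9)),np.sin(np.radians(74.9))])
go(tuple(np.r_[np.array([.4407,-.1813])+u*.105*.5,.2797+.0909]))"
```

```text
t 13.775 tcp [ 0.4551 -0.127   0.3767] yaw of y 74.81287040291544 F [ 1.27   19.32   20.7008] w 0.008009466182506211
(np.float64(0.45437648670373904), np.float64(-0.13061268687884067), np.float64(0.3706)) [-0.0021 -0.0311  0.0507]
```

play_rows:
  plan:
    - {"slide": [0,0.01,-0.012],"roll": 0,"hand": 1}
    - {"slide": [0,0.02,-0.024],"roll": 0,"hand": 1}
    - {"slide": [0,0.02,-0.024],"roll": 0,"hand": 1}

```text
t: 14.15
tcp_pos: [0.4554, -0.1269, 0.3777]
tool_rot: [0.415, 3.113, 0.0]
wrist_force: [1.1, 4.6, 2.1]
grip_width: 0.0074
finger_force: 59.4
```

play_rows:
  plan:
    - {"slide": [0,-0.033,-0.02],"roll": 0,"hand": 1}
    - {"slide": [0,-0.067,-0.037],"roll": 0,"hand": 1}
    - {"slide": [0,-0.102,-0.053],"roll": 0,"hand": 1}
    - {"slide": [0,-0.137,-0.067],"roll": 0,"hand": 1}
    - {"slide": [0,-0.172,-0.08],"roll": 0,"hand": 1}
    - {"slide": [0,-0.209,-0.09],"roll": 0,"hand": 1}

```text
t: 14.9
tcp_pos: [0.4489, -0.1503, 0.3896]
tool_rot: [0.415, 3.112, 0.004]
wrist_force: [0.2, 9.5, 13.0]
grip_width: 0.0073
finger_force: 58.9
```

play_rows:
  plan:
    - {"slide": [0,-0.037,-0.01],"roll": 0,"hand": 1}
    - {"slide": [0,-0.075,-0.019],"roll": 0,"hand": 1}
    - {"slide": [0,-0.112,-0.025],"roll": 0,"hand": 1}
    - {"slide": [0,-0.15,-0.03],"roll": 0,"hand": 1}
    - {"slide": [0,-0.188,-0.033],"roll": 0,"hand": 1}
    - {"slide": [0,-0.226,-0.034],"roll": 0,"hand": 1}

```text
t: 15.65
tcp_pos: [0.4416, -0.1772, 0.3934]
tool_rot: [0.415, 3.113, 0.001]
wrist_force: [1.0, 6.6, 8.6]
grip_width: 0.0073
finger_force: 62.8
```

```bash
python3 - <<'E'
from h import *
from scipy.optimize import least_squares
P=np.array([(.4681,-.0798,.284),(.4674,-.0824,.3109),(.4649,-.0917,.3364),(.4554,-.1269,.3777),(.4489,-.1503,.3896),(.4416,-.1772,.3934)])
a=np.radians(74.8);s=P[:,0]*np.cos(a)+P[:,1]*np.sin(a);z=P[:,2]
for r in (None,.105):
    f=lambda x:np.hypot(s-x[0],z-x[1])-(r or x[2])
    o=least_squares(f,[s[-1],.284,.105]);c=o.x;print(c,o.fun*1e3,np.degrees(np.arctan2(z-c[1],s-c[0])))
E
```

```text
[-0.0599  0.2887  0.1054] [ 0.3233 -0.1005 -0.6019  0.2391  0.6719 -0.5319] [-2.5376 12.1878 27.1007 57.4632 72.1459 87.466 ]
[-0.0595  0.289   0.105 ] [ 0.3864 -0.1024 -0.6454  0.195   0.6682 -0.4683] [-2.6965 12.074  27.0407 57.5217 72.2571 87.6265]
```

play_rows:
  plan:
    - {"slide": [0,-0.03,-0.012],"roll": 0,"hand": 1}
    - {"slide": [0,-0.068,-0.011],"roll": 0,"hand": 1}
    - {"slide": [0,-0.106,-0.009],"roll": 0,"hand": 1}
    - {"slide": [0,-0.144,-0.005],"roll": 0,"hand": 1}
    - {"slide": [0,-0.182,0.001],"roll": 0,"hand": 1}
    - {"slide": [0,-0.219,0.009],"roll": 0,"hand": 1}
    - {"slide": [0,-0.256,0.018],"roll": 0,"hand": 1}

```text
t: 16.52
tcp_pos: [0.4335, -0.2071, 0.391]
tool_rot: [0.416, 3.113, 0.0]
wrist_force: [1.5, 4.6, 7.6]
grip_width: 0.0073
finger_force: 60.7
```

play_rows:
  plan:
    - {"slide": [0,-0.037,0.01],"roll": 0,"hand": 1}
    - {"slide": [0,-0.073,0.023],"roll": 0,"hand": 1}
    - {"slide": [0,-0.109,0.037],"roll": 0,"hand": 1}
    - {"slide": [0,-0.144,0.052],"roll": 0,"hand": 1}
    - {"slide": [0,-0.178,0.069],"roll": 0,"hand": 1}
    - {"slide": [0,-0.211,0.087],"roll": 0,"hand": 1}

```text
t: 17.27
tcp_pos: [0.4268, -0.2317, 0.3796]
tool_rot: [0.415, 3.114, -0.0]
wrist_force: [1.9, 3.4, 2.6]
grip_width: 0.0075
finger_force: 61.4
```

play_rows:
  plan:
    - {"slide": [0,-0.033,0.02],"roll": 0,"hand": 1}
    - {"slide": [0,-0.064,0.041],"roll": 0,"hand": 1}
    - {"slide": [0,-0.095,0.064],"roll": 0,"hand": 1}
    - {"slide": [0,-0.125,0.087],"roll": 0,"hand": 1}
    - {"slide": [0,-0.154,0.113],"roll": 0,"hand": 1}
    - {"slide": [0,-0.181,0.139],"roll": 0,"hand": 1}

```text
t: 18.02
tcp_pos: [0.4211, -0.2525, 0.3626]
tool_rot: [-0.415, -3.114, -0.001]
wrist_force: [2.3, 4.5, 4.7]
grip_width: 0.0074
finger_force: 61.7
```

play_rows:
  plan:
    - {"slide": [0,-0.027,0.028],"roll": 0,"hand": 1}
    - {"slide": [0,-0.052,0.056],"roll": 0,"hand": 1}
    - {"slide": [0,-0.076,0.086],"roll": 0,"hand": 1}
    - {"slide": [0,-0.098,0.117],"roll": 0,"hand": 1}
    - {"slide": [0,-0.119,0.149],"roll": 0,"hand": 1}
    - {"slide": [0,-0.139,0.181],"roll": 0,"hand": 1}

```text
t: 18.77
tcp_pos: [0.4168, -0.2684, 0.3409]
tool_rot: [-0.415, -3.114, -0.001]
wrist_force: [0.7, 3.6, 9.2]
grip_width: 0.0072
finger_force: 62.3
```

play_rows:
  plan:
    - {"slide": [0,-0.016,0.033],"roll": 0,"hand": 1}
    - {"slide": [0,-0.032,0.068],"roll": 0,"hand": 1}
    - {"slide": [0,-0.047,0.103],"roll": 0,"hand": 1}
    - {"slide": [0,-0.06,0.138],"roll": 0,"hand": 1}
    - {"slide": [0,-0.072,0.174],"roll": 0,"hand": 1}
    - {"slide": [0,-0.082,0.211],"roll": 0,"hand": 1}
    - {"slide": [0,-0.091,0.248],"roll": 0,"hand": 1}

```text
t: 19.65
tcp_pos: [0.4139, -0.2791, 0.3111]
tool_rot: [-0.415, -3.114, -0.0]
wrist_force: [1.6, 4.7, 6.3]
grip_width: 0.0074
finger_force: 62.9
```

play_rows:
  plan:
    - {"slide": [0,-0.008,0.038],"roll": 0,"hand": 1}
    - {"slide": [0,-0.014,0.075],"roll": 0,"hand": 1}
    - {"slide": [0,-0.018,0.113],"roll": 0,"hand": 1}
    - {"slide": [0,-0.02,0.151],"roll": 0,"hand": 1}

```text
t: 20.15
tcp_pos: [0.4133, -0.2813, 0.2931]
tool_rot: [-0.415, -3.114, -0.0]
wrist_force: [0.0, 4.0, 8.2]
grip_width: 0.0074
finger_force: 64.0
```

play_rows:
  plan:
    - {"slide": [0,0.003,0.02],"roll": 0,"hand": 1}
    - {"slide": [0,0.003,0.04],"roll": 0,"hand": 1}
    - {"slide": [0,0.003,0.04],"roll": 0,"hand": 1}

```text
t: 20.52
tcp_pos: [0.4133, -0.2813, 0.288]
tool_rot: [-0.415, -3.114, 0.001]
wrist_force: [1.1, -0.3, 0.7]
grip_width: 0.0074
finger_force: 64.4
```

play_rows:
  plan:
    - {"slide": [0,0,0.015],"roll": 0,"hand": 1}
    - {"slide": [0,0,0.03],"roll": 0,"hand": 1}
    - {"slide": [0,0,0.03],"roll": 0,"hand": 1}

```text
t: 20.9
tcp_pos: [0.4132, -0.2812, 0.287]
tool_rot: [0.415, 3.114, -0.003]
wrist_force: [-5.8, 5.5, 22.5]
grip_width: 0.0074
finger_force: 66.6
```

play_rows:
  plan:
    - {"slide": [0,0,-0.02],"roll": 0,"hand": 1}
    - {"slide": [0,0,-0.02],"roll": 0,"hand": 0.55}
    - {"slide": [0,0,-0.02],"roll": 0,"hand": 0.55}
    - {"slide": [0,0,-0.02],"roll": 0,"hand": 0.55}

```text
t: 21.4
tcp_pos: [0.4134, -0.2811, 0.2868]
tool_rot: [-0.415, -3.114, -0.0]
wrist_force: [-0.4, -0.2, 0.5]
grip_width: 0.0384
finger_force: 0.0
```

play_rows:
  plan:
    - {"slide": [0,0,-0.2],"roll": 0,"hand": 0.55}
    - {"slide": [0,0,-0.5],"roll": 0,"hand": 0.55}
    - {"slide": [0,0,-1],"roll": 0,"hand": 0.55}
    - {"slide": [0,0,-1],"roll": 0,"hand": 0.55}
    - {"slide": [0,0,-1],"roll": 0,"hand": 0.55}

```text
t: 22.02
tcp_pos: [0.4133, -0.2808, 0.4069]
tool_rot: [-0.415, -3.114, -0.0]
wrist_force: [0.8, -0.2, -0.3]
grip_width: 0.038
finger_force: 0.0
```

```bash
python3 - <<'E'
from h import *
from bench import robot
go()
dd={n:robot.get_image(n) for n in('side','top')};pickle.dump(dd,open('d4.pkl','wb'))
a=dd['side']['pixels'][135:305,270:470,::-1];b=dd['top']['pixels'][165:305,285:450,::-1]
cv2.imwrite('pics/c6.png',np.hstack([cv2.resize(x,(400,340),interpolation=2) for x in(a,b)]))
E
```

```text
t 22.025 tcp [ 0.4133 -0.2808  0.4069] yaw of y 74.81281655616117 F [ 0.8462 -0.1814 -0.3449] w 0.038045735703602535
```

View pics/c6.png

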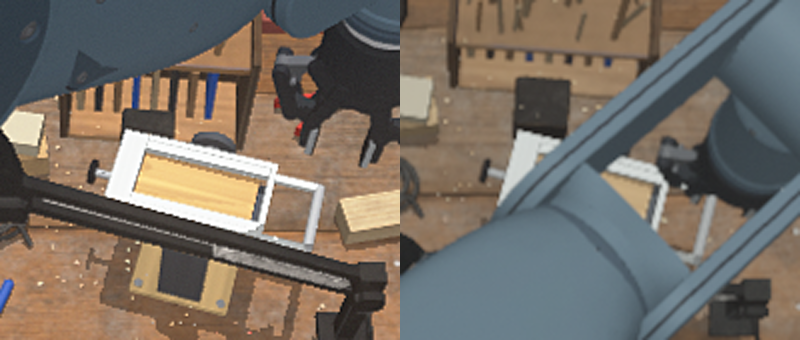

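The picture shows the cradle turned right over: the carrier's underside is up at (195,185), the handle is on the right at (310,210) and the button on the left at (93,172). The gripper is clear of everything, and the loose things lie where they were.

```bash
python3 -c "
from bench import robot
print(robot.hand_in())"
```

```text
the job is handed in; nothing more can be done
None
```

The first tug was held (bar rose 2.4 mm, then stopped hard; the force reached about 23 N, above the 15 N asked), so I did not push the button. I turned the cradle steadily over to its stop with the carrier hanging in it, let go, and handed the job in at about 22 s; the hand-in gave no verdict.

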